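Hold the amber cell in the light gate

ROBOT

A 6-joint arm with a two-finger parallel gripper is mounted at the origin on a cart in front of the work surface, level with it; the furniture and walls round the work are solid. World frame = base frame: x ahead of the robot, y to its left, z up, the work surface at z = 0. Lengths are in mm, angles in degrees, forces in N, time in s.
With the tool pointing down it reaches from about 300 to 850 mm from the base axis. Payload 4.2 kg.
Tool frame: the origin (TCP) lies at the very end of the fingers, on their centre line; the grasp point (between the pads) lies env.pinch_z behind it (env.pinch_z is the distance from the TCP to the grasp point, in mm); z points along the fingers, y is the line along which they close (so a half turn about z gives the same grasp; the last joint's range is limited). The gripper opens to 91 mm and grips with 3 to 60 N. Pads are 32 mm wide; open, the fingers measure 118 mm over their backs; the gripper's body (76 mm by 178 mm) begins 60 mm behind the grasp point.
Start: joints at [74.198, 18.312, 89.639, -0, 72.044, -1.146], TCP at [145.488, 556.306, 213.976] pointing down, gripper open.
Joint ranges: [-177.97, 177.97], [-48.28, 115.42], [12.27, 149.76], [-77.06, 257.06], [2.81, 150.46], [-146.56, 146.56]. Speed limits (degrees/s): [147.25, 147.25, 180, 180, 180, 180].

INTERFACE

Orientations are given as [roll, pitch, yaw] about the fixed x, y, z axes, in that order (R = Rz(yaw) Ry(pitch) Rx(roll)).
In Python, from workcell import state, vision, job_done, env gives the robot as it stands.
- The arm moves only by the tool servo_tool, never from a script. Its argument "rows" is a list of rows, each a list of 5 numbers: the shift along the tool's x, y, z scaled (see below), then the turn about the tool's z scaled (see below), then the opening, from 0 (shut) to 1 (fully open). A call has 1 to 20 rows; each row is the pose to reach, as a shift and turn from the pose commanded when the call began, along the tool's axes at that moment; what a row does not reach only later rows make up. The controller multiplies each number of a shift by 200 mm and each number of a turn by 90 degrees. A row lasts 1/12 s, in which the tool goes at most 41.7 mm and 7.16 degrees, less where a joint would pass 70% of its speed; a pose out of reach is approached as far as the arm can. A call with a number of a shift or a turn outside -1 to 1 is refused whole. A call with a gripper value outside its range is refused whole. The fingers move at their own pace and stop on an object; "force" is the grip in N (left out, the last holds). Time passes only in rows, so rows that repeat a pose let the fingers close. It gives the time, the measured TCP pose, the force, the opening and the grip force at its end, in the units of the state.
- state(): the state, without advancing time (a new reading comes with each control period).
- vision.grab_frame(name): name is "scene" or "top" or "wrist"; returns the picture (384x512x3 uint8, red, green, blue); there is no depth.
- vision.camera_info(name): a dict with "vertical_fov" (degrees; the focal length in pixels is half the picture's height over the tangent of half this angle, whatever the lens; pixels are square), "cx", "cy" (the principal point, pixels), "distortion" ([k1, k2, p1, p2, k3] as OpenCV has them; the pictures are not rectified), "T" (4x4, takes a point from camera to world coordinates). Camera axes: x right, y up, looking along -z (the intrinsics and any distortion apply to the point x, -y, -z); pixel columns grow to the right and rows downward; lengths in mm; the calibration is good to about 2 mm. A picture is of the moment at which its call begins: read the wrist's pose just before it. camera_info takes no time and is no camera call; for the wrist camera it gives the pose at the moment of the call.
- job_done(): hands the job in; it is judged then, once.
The state is a dict: "time_s": time; "qpos": joint angles; "qvel": joint speeds; "effort": joint torques, N m; "ee_pos": TCP position; "ee_rot": TCP orientation; "force": force on the tool from outside, world axes, zero at the start; "torque": the same for the moment, N m; "gripper_width": finger opening in mm; "gripper_force": force on a finger pad.
Only numpy, scipy, OpenCV 4.12 (cv2) and the standard library are available. Lean on these libraries where they do the work, as an engineer would, in place of code of your own. Each camera call takes 0.05 s, during which the arm holds its last target. There are 200 camera calls.

TASK

Switch on the light gate by pushing its red-knobbed lever all the way over, away from you; then lift the amber glass cell out of the rack, gripping it only by its two frosted faces and never touching its clear faces. Finish while still holding it in the gripper, upright and still, halfway between the gate's two light heads at the height of their lenses, clear faces square to the beam so that the beam passes through the middle of them. Do not bump the light heads, and leave the green and blue cells where they are in the rack.

Things in the scene. Friction and masses are not known exactly. Their poses are not given: they have to be found in the camera images.
- amber_cell: loose amber glass cell, 28 x 27 x 64 mm, 80 g, upright in one of the rack's pockets (which one varies), lower 20 mm sunk with 1 mm play. Origin at the centre of its underside, z up. Frosted faces (pale, matt, opaque, 26 mm wide): +x and -x, 28 mm apart, to be gripped. Clear faces (see-through panes, 20 mm wide): +y and -y, 27 mm apart, not to be touched. Flat amber cover on top.
- amber_window (a point): middle of the amber cell's clear window, on the cell's axis 28 mm above its underside; axes as the cell's. The panes are 20 mm wide; the beam is about 6 mm across
- amber_frost1: the amber cell's frosted plate on its +x side, fixed to the cell; frame as the cell's
- amber_frost2: the amber cell's frosted plate on its -x side, fixed to the cell; frame as the cell's
- amber_pane1: the amber cell's clear pane on its +y side, fixed to the cell; frame as the cell's
- amber_pane2: the amber cell's clear pane on its -y side, fixed to the cell; frame as the cell's
- green_cell: green glass cell, same build and size, stands in another pocket; leave alone
- blue_cell: blue glass cell, same build and size, stands in another pocket; leave alone
- rack: grey block 56 x 150 x 28 mm, fixed, with three pockets 20 mm deep (floor 8 mm above the table) at y = -46, 0 and +46 mm. Origin at the centre of its underside. The cells' frosted faces look along the rack's x axis; neighbours stand beside the clear faces, 19 mm away. Cells stand 44 mm above its top.
- gate: light gate fixed to the table: aluminium base plate 12 mm thick, x -55 to +55 mm, y -90 to +180 mm. Origin on the table under the middle of the light path. The beam runs along its y axis, 100 mm above the table, from the emitter at +y to the detector at -y; the lens faces are 100 mm apart. A lever stands at the +y end.
- beam_center (a point): middle of the light path, 100 mm above the table, midway between the two lenses; its y axis lies along the beam, z up; axes as the gate's
- emitter: black light head with a yellow lens at gate y +60 to +96 mm (its lens barrel, 26 mm in diameter, reaches in to +50 mm), x -21 to +21 mm, top 118 mm above the table; fixed to the gate; frame as the gate's. Not to be bumped.
- detector: black light head with a dark lens, the mirror image of the emitter at gate y -60 to -96 mm; fixed to the gate; frame as the gate's. Not to be bumped.
- lamp_lever (a joint): lamp lever, rad: 0 leaning to the gate's -x (towards the robot, off), 0.9 fully over to +x (away, on). Pivot along the gate's y axis at gate (0, 150, 34) mm; held by friction (1 to 2 N at the knob), it stays where left. It stands on a grey block 70 x 50 x 25 mm whose top is 37 mm above the table.
- lamp_lever_tip (a point): centre of the lever's red ball knob, 26 mm in diameter, 60 mm from the pivot on a 10 mm rod (at 0: 26 mm to the gate's -x of the pivot and 88 mm above the table; when upright 94 mm above the table)
There are look-alikes about, which are no part of the job. What is shaped like the amber_cell but yellow is not meant.

How it is judged (in metres and radians):
On the way, in this order (a step that is already met when the one before it is completed fails the run):
1. the lamp lever is pushed over to on (value of joint lamp_lever above 0.7 rad), for 0.2 s.
2. the amber cell is held by its two frosted faces, clear above the rack (contact force between the fingers and amber_frost1 above 1 N and contact force between the fingers and amber_frost2 above 1 N and height (world z) of amber_cell above 0.035 m), for 0.2 s.
At the end, for the whole second after the job is handed in: Lever over 0.7 rad; amber cell gripped by both frosted plates, still, touching neither gate nor rack; window centre within 7 mm of the beam sideways, 9 mm in height, 15 mm along it; square within 0.15 rad, upright within 0.12 rad; green and blue cells within 10 mm of their start (contact force between the fingers and amber_frost1 above 1 N and contact force between the fingers and amber_frost2 above 1 N and value of joint lamp_lever above 0.7 rad and x of amber_window in the frame of beam_center between -0.007 and 0.007 m and y of amber_window in the frame of beam_center between -0.015 and 0.015 m and z of amber_window in the frame of beam_center between -0.009 and 0.009 m and angle between the y axis of amber_cell and the y axis of gate, either way round below 0.15 rad and angle between amber_cell's own z axis and vertical below 0.12 rad and linear speed of amber_cell below 0.02 m/s and contact force between amber_cell and gate below 0.3 N and contact force between amber_cell and rack below 0.3 N and distance of each of green_cell, blue_cell from where it was at the start of the episode below 0.01 m); the arm keeps its last pose, push and grip.
It fails at once if the robot touches a clear face of the amber cell (contact force between any of the fingers, the arm and amber_pane1 above 0.5 N or contact force between any of the fingers, the arm and amber_pane2 above 0.5 N).
It fails at once if the emitter or detector is bumped by the robot (over 4 N) or by the cell (over 2 N) ((contact force between any of the fingers, the arm and emitter above 4 N or contact force between amber_cell and emitter above 2 N) or (contact force between any of the fingers, the arm and detector above 4 N or contact force between amber_cell and detector above 2 N)).
It fails at once if the green or blue cell is moved from its place (over 15 mm) or tipped (distance of any of green_cell, blue_cell from where it was at the start of the episode above 0.015 m or angle between any of green_cell, blue_cell's own z axis and vertical above 0.3 rad).
It also fails if it takes over 50 s, if anything falls off the work surface, if the arm or the gripper's body presses on something with over 40 N, if the wrist force passes 120 N, or if a joint passes its speed limit or range.

## Working session

There is one attempt and no reset: what is moved stays moved. The work goes in short steps, Python scripts to look and compute and a tool call to move; the robot and the scene stay as the last step left them, time stands still between calls to the robot, and variables do not carry over. Pictures are saved under pics/ and viewed, at most 10 in all, crops included, and the job is handed in when it is done.

Besides the shell and the picture viewer there is one more tool, called as a command line: name --pt "numbers of a row" for each row, then --argument value for the rest. servo_tool: Moves the arm, as the interface text tells. Its arguments: {"type":"object","properties":{"rows":{"type":"array"},"force":{"type":"number"}},"required":["rows"]}

```bash
ls; mkdir -p pics; python3 - <<'E'
from workcell import state, vision, env
import cv2
s=state();print(s,env.pinch_z)
for n in("scene","top"):
    i=vision.grab_frame(n);cv2.imwrite(f"pics/{n}0.png",i[:,:,::-1]);c=vision.camera_info(n);print(n,c)
a=cv2.imread("pics/scene0.png");
E
```

```text
pics
{'time_s': 0.0, 'qpos': array([ 7.41966983e+01,  1.83506637e+01,  8.97076468e+01,  2.45075674e-04,
        7.20438766e+01, -1.14736368e+00]), 'qvel': array([-0.00681626,  0.01895072,  0.05105172,  0.0208645 , -0.02159295,
        0.01769081]), 'effort': array([ 2.16493470e-03, -4.12480795e+01, -2.31975514e+01,  7.30164559e-02,
        4.59786085e-02, -1.57851905e-04]), 'ee_pos': array([145.3538447 , 555.78894981, 213.1216795 ]), 'ee_rot': array([-1.79897838e+02, -2.27914243e-03,  1.65343984e+02]), 'force': array([ 0.02110219, -0.87838039,  0.38997346]), 'torque': array([-0.03914458,  0.0243067 ,  0.03351458]), 'gripper_force': 0.0, 'gripper_width': 91.38974052034438} 18.8
scene {'vertical_fov': 46.72698674814927, 'cx': 252.81800204043162, 'cy': 195.43339661687344, 'distortion': array([-0.00365191,  0.        ,  0.        ,  0.        ,  0.        ]), 'T': array([[ 7.84813322e-01,  3.40036143e-01, -5.18115307e-01,
        -2.50389093e+02],
       [-6.19409120e-01,  4.03395105e-01, -6.73501842e-01,
        -1.07562964e+03],
       [-2.00097904e-02,  8.49498565e-01,  5.27211340e-01,
         8.54910262e+02],
       [ 0.00000000e+00,  0.00000000e+00,  0.00000000e+00,
         1.00000000e+00]])}
top {'vertical_fov': 49.247459856442354, 'cx': 257.82171453271866, 'cy': 195.67119047889003, 'distortion': array([-0.14906134,  0.        ,  0.        ,  0.        ,  0.        ]), 'T': array([[ 1.52874235e-02,  9.80152713e-01, -1.97653623e-01,
         2.52477280e+02],
       [-9.99881628e-01,  1.53296255e-02, -1.31664590e-03,
        -6.72895135e+01],
       [ 1.73944197e-03,  1.97650354e-01,  9.80271040e-01,
         1.49749669e+03],
       [ 0.00000000e+00,  0.00000000e+00,  0.00000000e+00,
         1.00000000e+00]])}
```

View pics/scene0.png

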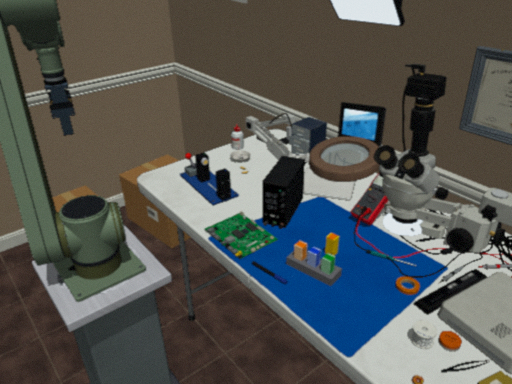

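View pics/top0.png

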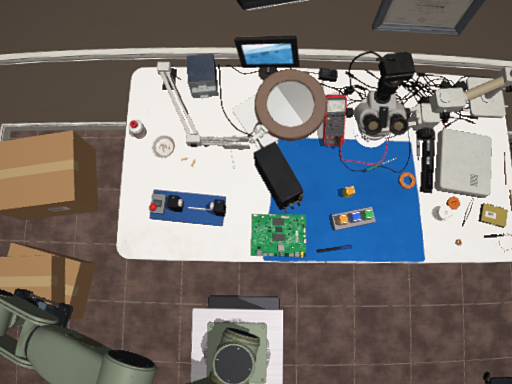

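The scene view shows the rack at about (315,262), with amber, blue and green cells, and a yellow look-alike behind it at (332,243). The gate is at about (205,180). In the top view the gate spans (150–226,190–225) with the red knob at (153,207), and the rack is at (352,218). I'll zoom in on these.

```bash
python3 - <<'E'
import cv2,numpy as np
t=cv2.imread("pics/top0.png");s=cv2.imread("pics/scene0.png")
f=lambda a,x,y:cv2.resize(a[y:y+60,x:x+80],(400,300),interpolation=cv2.INTER_CUBIC)
o=np.vstack([np.hstack([f(t,147,178),f(t,315,172)]),np.hstack([f(s,170,145),f(s,280,225)])])
cv2.imwrite("pics/crop1.png",o)
E
```

```text
(no output)
```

View pics/crop1.png

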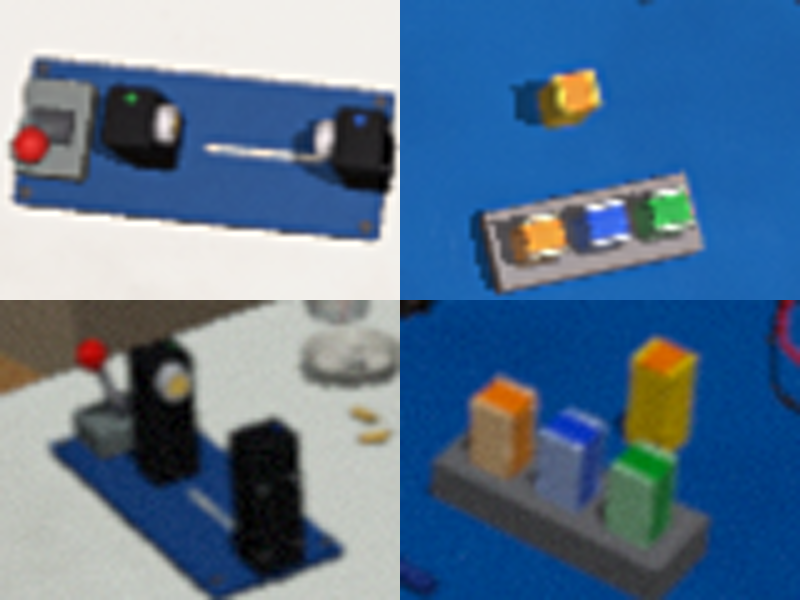

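The crops show the amber cell in the rack's left (+y) pocket, then blue and green. The yellow-bodied cell is the loose decoy. The lever is leaning towards the robot. Next I'll take coarse positions from the top view.

```bash
cat >h.py <<'E'
import cv2,numpy as np
from workcell import state,vision,env
def K(c):
    f=192/np.tan(np.radians(c["vertical_fov"]/2));return np.array([[f,0,c["cx"]],[0,f,c["cy"]],[0,0,1]])
def ray(px,c):
    p=cv2.undistortPoints(np.float64(px).reshape(-1,1,2),K(c),np.float64(c["distortion"])).reshape(-1,2)
    d=np.c_[p[:,0],-p[:,1],-np.ones(len(p))]@c["T"][:3,:3].T
    return c["T"][:3,3],d
def onz(px,c,z):
    o,d=ray(px,c);return o+d*((z-o[2])/d[:,2])[:,None]
def hsv(i): return cv2.cvtColor(i,cv2.COLOR_RGB2HSV)
def mask(i,lo,hi,roi=None):
    m=cv2.inRange(hsv(i),np.array(lo),np.array(hi))
    if roi: k=np.zeros_like(m);x,y,w,h=roi;k[y:y+h,x:x+w]=255;m&=k
    return m
def big(m,n=1):
    c,_=cv2.findContours(m,cv2.RETR_EXTERNAL,cv2.CHAIN_APPROX_NONE);return sorted(c,key=cv2.contourArea)[::-1][:n]
def cen(c): M=cv2.moments(c);return [M["m10"]/M["m00"],M["m01"]/M["m00"]]
E
python3 - <<'E'
from h import *
i=cv2.imread("pics/top0.png")[:,:,::-1].copy();c=vision.camera_info("top")
b=big(mask(i,(100,90,50),(125,255,255),(140,180,90,60)))[0]
h=cv2.convexHull(b); w=onz(h[:,0],c,12)[:,:2].astype(np.float32);print("plate",cv2.minAreaRect(w),cv2.boxPoints(cv2.minAreaRect(w)))
for n,lo,hi,roi,z in[("knob",(0,150,120),(8,255,255),(145,195,20,25),88),("amber",(8,120,150),(20,255,255),(335,205,17,25),72),("blue",(110,150,150),(125,255,255),(345,208,17,20),72),("green",(50,100,100),(75,255,255),(360,200,20,25),72)]:
    k=big(mask(i,lo,hi,roi))[0];print(n,cv2.contourArea(k),cen(k),onz([cen(k)],c,z))
m=mask(i,(0,0,60),(179,90,200),(325,200,55,35))
m=cv2.morphologyEx(m,cv2.MORPH_CLOSE,np.ones((9,9)))
w=onz(cv2.convexHull(big(m)[0])[:,0],c,28)[:,:2].astype(np.float32);print("rack",cv2.minAreaRect(w))
for n in("wrist",): print(vision.camera_info(n)); s=state(); print(s["ee_pos"])
E
```

```text
plate ((505.18865966796875, 188.85792541503906), (264.9847106933594, 105.87576293945312), 85.18051147460938) [[441.30637   61.281693]
 [546.8078    52.386337]
 [569.0709   316.43414 ]
 [463.56952  325.32953 ]]
knob 24.5 [152.76190476190476, 206.42176870748298] [[493.222736   296.05516286  88.        ]]
amber 34.5 [343.3526570048309, 218.70048309178742] [[ 463.30645746 -362.31925354   72.        ]]
blue 25.5 [355.81045751633985, 216.20261437908493] [[ 472.57755629 -406.32862686   72.        ]]
green 30.5 [368.38797814207646, 213.44808743169398] [[ 482.79966242 -451.19015827   72.        ]]
rack ((472.5778503417969, -405.63690185546875), (58.52842712402344, 153.58169555664062), 12.281540870666504)
{'vertical_fov': 69.70330005591248, 'cx': 258.2640486046428, 'cy': 189.05689933184252, 'distortion': array([-0.06626577,  0.        ,  0.        ,  0.        ,  0.        ]), 'T': array([[ 2.52412244e-01, -9.37898487e-01, -2.37980013e-01,
         7.94942374e+01],
       [ 9.67615821e-01,  2.43953726e-01,  6.48552387e-02,
         5.72871683e+02],
       [-2.77151955e-03, -2.46643482e-01,  9.69102323e-01,
         3.84011921e+02],
       [ 0.00000000e+00,  0.00000000e+00,  0.00000000e+00,
         1.00000000e+00]])}
[145.33961032 555.8679441  213.2074042 ]
```

servo_tool --pt "-0.86 -0.436 0 0.89 0" --pt "-0.86 -0.436 0 0.89 0" --pt "-0.86 -0.436 0 0.89 0" --pt "-0.86 -0.436 0 0.89 0" --pt "-0.86 -0.436 0 0.89 0" --pt "-0.86 -0.436 0 0.89 0" --pt "-0.86 -0.436 0 0.89 0" --pt "-0.86 -0.436 0 0.89 0" --pt "-0.86 -0.436 0 0.89 0" --pt "-0.86 -0.436 0 0.89 0" --pt "-0.86 -0.436 0 0.89 0" --pt "-0.86 -0.436 0 0.89 0" --pt "-0.86 -0.436 0 0.89 0" --force 20

```text
time_s: 1.18
ee_pos: [289.7, 428.2, 213.7]
ee_rot: [-180.0, 0.0, 85.4]
force: [0.5, 0.0, -0.5]
gripper_width: 7.7
gripper_force: 0.0
```

servo_tool --pt "-0.577 0.773 0 0 0" --pt "-0.577 0.773 0 0 0" --pt "-0.577 0.773 0 0 0" --pt "-0.577 0.773 0 0 0" --pt "-0.577 0.773 0 0 0" --pt "-0.577 0.773 0 0 0" --pt "-0.577 0.773 0 0 0"

```text
time_s: 1.77
ee_pos: [434.9, 299.7, 213.7]
ee_rot: [-180.0, -0.0, 85.2]
force: [-0.0, -0.2, -0.4]
gripper_width: 0.7
gripper_force: 0.0
```

```bash
python3 - <<'E'
from h import *
import pickle
s=state();print(s["time_s"],s["ee_pos"],s["ee_rot"],s["gripper_width"],s["force"])
c=vision.camera_info("wrist");i=vision.grab_frame("wrist");cv2.imwrite("pics/w1.png",i[:,:,::-1]);pickle.dump(c,open("w1.pkl","wb"));print(c["T"])
E
```

```text
1.7667 [434.90401857 299.7419059  213.66340506] [-1.79951701e+02 -2.83641912e-03  8.51907699e+01] 0.668275820716246 [-0.04578926 -0.20072791 -0.38594443]
[[ 9.96534141e-01  8.05239831e-02  2.08708688e-02  4.41653781e+02]
 [-8.31841528e-02  9.65613550e-01  2.46314574e-01  3.67798162e+02]
 [-3.18963151e-04 -2.47197008e-01  9.68965189e-01  3.84454704e+02]
 [ 0.00000000e+00  0.00000000e+00  0.00000000e+00  1.00000000e+00]]
```

View pics/w1.png

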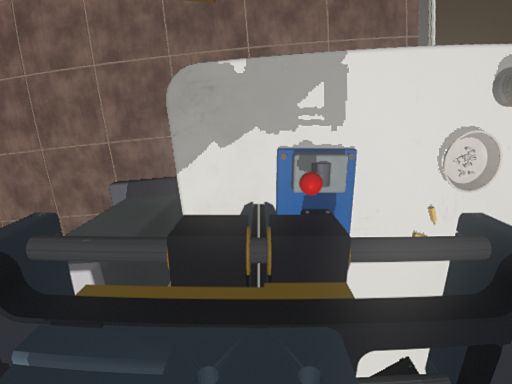

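The wrist view shows the plate's +y end, with its top edge at row 149 and columns 277–356. The knob is at (311,183), and the fingers hide the lower half.

```bash
python3 - <<'E'
from h import *
import pickle
c=pickle.load(open("w1.pkl","rb"));i=cv2.imread("pics/w1.png")[:,:,::-1].copy()
k=big(mask(i,(0,150,90),(8,255,255),(290,160,45,45)))[0];print(cv2.minEnclosingCircle(k),onz([cen(k)],c,88))
m=mask(i,(100,90,50),(125,255,255),(265,140,100,70))
h=cv2.convexHull(big(m)[0])[:,0];q=cv2.approxPolyDP(h,4,True).reshape(-1,2);print(q);print(onz(q,c,12))
# left/right edge lines, per row
L=[];R=[]
for v in range(155,205):
    u=np.where(m[v])[0];L.append([u[0]-.5,v]);R.append([u[-1]+.5,v])
for e in(L,R):
    w=onz(e,c,12)[:,:2];p=np.polyfit(w[:,1],w[:,0],1);print("yaw",-np.degrees(np.arctan(p[0])),"x at y=295",np.polyval(p,295),"y", np.polyval(p,144))
T=[]
for u in range(285,350):
    v=np.where(m[:,u])[0];T.append([u,v[0]-.5])
w=onz(T,c,12)[:,:2];p=np.polyfit(w[:,0],w[:,1],1);print("end yaw",np.degrees(np.arctan(p[0])),"y at x=516",np.polyval(p,516))
E
```

```text
((310.5, 182.9375), 11.051295280456543) [[493.60607661 294.57900044  88.        ]]
[[355 150]
 [351 209]
 [276 209]
 [278 149]]
[[569.09848749 316.75033616  12.        ]
 [563.49790204 232.71811569  12.        ]
 [456.31700214 241.87489693  12.        ]
 [464.74461645 326.38218258  12.        ]]
yaw -3.9780020550681248 x at y=295 460.64178971580355 y 450.141097453841
yaw -4.556121572155091 x at y=295 568.5575757929086 y 556.5247849827153
end yaw -4.528322682756583 y at x=516 322.93906770126495
```

servo_tool --pt "0 0 0.2 0 0" --pt "0 0 0.4 0 0" --pt "0 0 0.6 0 0" --pt "0 0 0.66 0 0" --pt "0 0 0.66 0 0" --pt "0 0.05 0.66 0 0" --pt "0 0.1 0.66 0 0" --pt "0 0.14 0.66 0 0" --pt "0 0.18 0.66 0 0" --pt "0 0.22 0.66 0 0" --pt "0 0.26 0.66 0 0" --pt "0 0.3 0.66 0 0" --pt "0 0.33 0.66 0 0" --pt "0 0.36 0.66 0 0" --pt "0 0.38 0.66 0 0" --pt "0 0.39 0.66 0 0" --pt "0 0.39 0.66 0 0" --pt "0 0.39 0.66 0 0"

```text
time_s: 3.32
ee_pos: [512.2, 294.1, 81.8]
ee_rot: [180.0, 0.0, 85.2]
force: [0.1, 0.8, 0.3]
gripper_width: 0.4
gripper_force: 0.0
```

servo_tool --pt "0 0.01 0 0 0" --pt "0 0.02 0 0 0" --pt "0 0.03 0 0 0" --pt "0 0.03 0 0 0"

```text
time_s: 3.65
ee_pos: [518.0, 293.6, 81.8]
ee_rot: [-180.0, 0.0, 85.2]
force: [-1.3, 1.1, -0.5]
gripper_width: 0.3
gripper_force: 0.4
```

```bash
python3 - <<'E'
from h import *
c=vision.camera_info("top");i=vision.grab_frame("top");s=state();print(s["force"],s["ee_pos"])
cs=vision.camera_info("scene");j=vision.grab_frame("scene")
f=lambda a,x,y:cv2.resize(a[y:y+60,x:x+80],(400,300),interpolation=cv2.INTER_CUBIC)
cv2.imwrite("pics/push.png",np.hstack([f(i,137,178),f(j,160,135)])[:,:,::-1])
E
```

```text
[-1.31365482 -0.32162473 -0.53810319] [517.995117   293.56184745  81.82199466]
```

View pics/push.png

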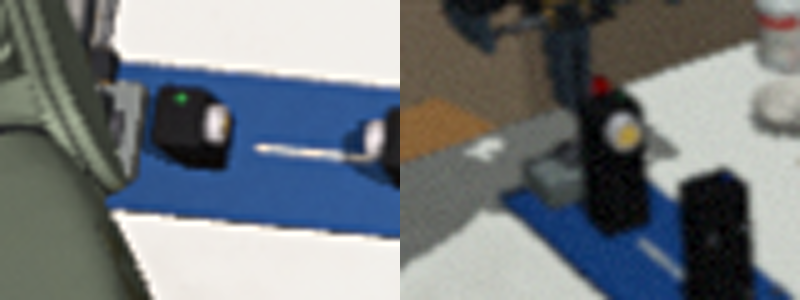

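The scene crop shows the red knob now on the far side of the fingers. The top view is blocked by the arm. I'll push a little further, then back off and measure.

servo_tool --pt "0 0.01 0 0 0" --pt "0 0.02 0 0 0" --pt "0 0.03 0 0 0" --pt "0 0.03 0 0 0"

```text
time_s: 4.08
ee_pos: [518.6, 293.4, 81.7]
ee_rot: [-179.3, 0.1, 85.2]
force: [-13.5, 3.4, 6.0]
gripper_width: 0.5
gripper_force: 7.3
```

servo_tool --pt "0 -0.1 0 0 0" --pt "0 -0.25 0 0 0" --pt "0 -0.4 0 0 0" --pt "0 -0.4 -0.2 0 0" --pt "0 -0.4 -0.4 0 0" --pt "0 -0.4 -0.6 0 0" --pt "0 -0.4 -0.66 0 0" --pt "0 -0.4 -0.66 0 0"

```text
time_s: 4.75
ee_pos: [446.9, 301.3, 219.0]
ee_rot: [179.5, -0.4, 85.3]
force: [-0.2, 0.2, 0.2]
gripper_width: 0.2
gripper_force: 0.0
```

```bash
python3 - <<'E'
from h import *
c=vision.camera_info("wrist");i=vision.grab_frame("wrist");s=state();print(s["time_s"],s["ee_pos"])
k=big(mask(i,(0,150,90),(8,255,255),(290,140,100,70)))[0];print(cv2.minEnclosingCircle(k),onz([cen(k)],c,88))
# other corners for the rest
E
```

```text
4.8 [445.59080782 300.42912241 216.18377393]
((340.0, 184.5), 10.594910621643066) [[541.60674666 290.7489856   88.        ]]
```

The stop was felt at 13.5 N, and the knob is now at (541.6,290.7), which is fully over. Next I'll look at the gate from above to refine the beam centre.

servo_tool --pt "-0.99 0.36 -0.1 0 0" --pt "-0.99 0.36 -0.1 0 0" --pt "-0.99 0.36 -0.1 0 0" --pt "-0.99 0.36 -0.1 0 0" --pt "-0.99 0.36 -0.1 0 0" --pt "-0.99 0.36 -0.1 0 0" --pt "-0.99 0.36 -0.1 0 0" --pt "-0.99 0.36 -0.1 0 0"

```text
time_s: 5.47
ee_pos: [499.1, 96.4, 232.5]
ee_rot: [-179.8, -0.0, 85.2]
force: [0.0, -0.3, -0.3]
gripper_width: 0.6
gripper_force: 0.0
```

```bash
python3 - <<'E'
from h import *
import pickle
c=vision.camera_info("wrist");i=vision.grab_frame("wrist");s=state();print(s["time_s"],s["ee_pos"],s["ee_rot"])
cv2.imwrite("pics/w2.png",i[:,:,::-1]);pickle.dump(c,open("w2.pkl","wb"))
E
```

```text
5.5167 [498.96858188  97.1475648  232.72950512] [-1.79865865e+02 -6.45052728e-03  8.52651757e+01]
```

View pics/w2.png

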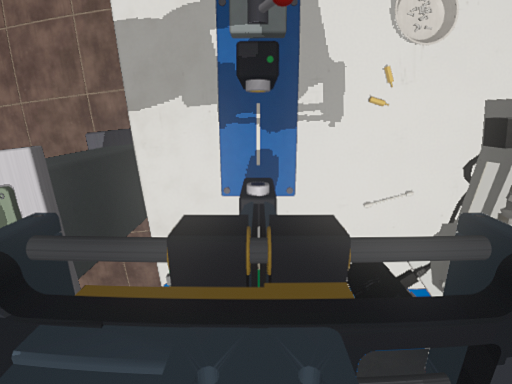

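The view shows the white line at column 258 (rows 103–165), both lenses at (258,85) and (258,187), and the plate's −y edge at row 197.

```bash
python3 - <<'E'
from h import *
import pickle
c=pickle.load(open("w2.pkl","rb"));i=cv2.imread("pics/w2.png")[:,:,::-1].copy()
m=mask(i,(100,90,50),(125,255,255),(205,0,100,215))
L=[];R=[]
for v in range(20,192):
    u=np.where(m[v])[0];L.append([u[0]-.5,v]);R.append([u[-1]+.5,v])
ps=[]
for e in(L,R):
    w=onz(e,c,12)[:,:2];p=np.polyfit(w[:,1],w[:,0],1);ps.append(p);print("yaw",-np.degrees(np.arctan(p[0])),np.polyval(p,144),np.std(np.polyval(p,w[:,1])-w[:,0]))
p=np.mean(ps,0);print("mid x at 144",np.polyval(p,144))
B=[]
for u in list(range(226,238))+list(range(281,293)):
    v=np.where(m[:,u])[0];B.append([u,v[-1]+.5])
w=onz(B,c,12)[:,:2];q=np.polyfit(w[:,0],w[:,1],1);print("end yaw",np.degrees(np.arctan(q[0])))
x=494
y=np.polyval(q,x);y=np.polyval(q,np.polyval(p,y));x=np.polyval(p,y);a=np.arctan(p[0]);print("end",x,y,"origin",x+90*np.sin(a),y+90*np.cos(a))
wl=mask(i,(0,0,120),(179,60,255),(250,95,18,75));b=big(wl)[0][:,0];w=onz(b,c,12);
print("line",cv2.minAreaRect(w[:,:2].astype(np.float32)),cv2.fitLine(w[:,:2].astype(np.float32),cv2.DIST_L2,0,.01,.01).ravel())
# emitter green led & head outline at z=118
d=(hsv(i)[:,:,2]<60).astype(np.uint8)*255
for n,r in(("em",(230,35,55,40)),):
    k=np.zeros_like(d);k[r[1]:r[1]+r[3],r[0]:r[0]+r[2]]=d[r[1]:r[1]+r[3],r[0]:r[0]+r[2]]
    h=big(k)[0];print(n,cv2.boundingRect(h));
E
```

```text
yaw -4.6882198770327355 449.0360160512724 0.42990647173119473
yaw -4.763700433974416 556.6553244476294 0.4578880865084049
mid x at 144 502.84567024945096
end yaw -4.754463040924068
end 495.515517900614 55.33363418012527 origin 502.9306271320794 145.02764822278834
line ((502.4854736328125, 143.9998779296875), (84.19023132324219, 4.243605136871338), 85.24577331542969) [8.3501942e-02 9.9650759e-01 5.0292615e+02 1.4457788e+02]
em (237, 41, 42, 34)
```

The gate origin comes out at about (502.7,144.5), yaw −4.75°. Now to the rack, travelling high.

servo_tool --pt "0 0 -0.2 0 1" --pt "0 0 -0.4 0 1" --pt "0 0 -0.6 0 1" --pt "-0.9 -0.4 -0.6 -0.19 1" --pt "-0.9 -0.4 -0.6 -0.19 1" --pt "-0.9 -0.4 -0.6 -0.19 1" --pt "-0.9 -0.4 -0.6 -0.19 1" --pt "-0.9 -0.4 -0.6 -0.19 1" --pt "-0.9 -0.4 -0.6 -0.19 1" --pt "-0.9 -0.4 -0.6 -0.19 1"

```text
time_s: 6.35
ee_pos: [404.5, -75.9, 353.8]
ee_rot: [180.0, -0.0, 102.3]
force: [0.0, 0.8, -0.4]
gripper_width: 64.1
gripper_force: 0.0
```

servo_tool --pt "-0.91 0 0 0 1" --pt "-0.91 0 0 0 1" --pt "-0.91 0 0 0 1" --pt "-0.91 0 0 0 1" --pt "-0.91 0 0 0 1" --pt "-0.91 0 0 0 1" --pt "-0.91 0 0 0 1"

```text
time_s: 6.93
ee_pos: [445.0, -252.5, 352.9]
ee_rot: [-179.9, -0.2, 102.4]
force: [-0.9, -0.3, 0.0]
gripper_width: 91.4
gripper_force: 0.0
```

servo_tool --pt "-0.91 0 0.3 0 1" --pt "-0.91 0 0.6 0 1" --pt "-0.91 0 0.6 0 1" --pt "-0.91 0 0.6 0 1" --pt "-0.91 0 0.6 0 1" --pt "-0.91 0 0.6 0 1" --pt "-0.91 0 0.6 0 1" --pt "-0.91 0 0.6 0 1" --pt "-0.91 0 0.6 0 1"

```text
time_s: 7.68
ee_pos: [483.8, -429.8, 236.0]
ee_rot: [179.9, 0.1, 102.5]
force: [-0.9, -0.2, 1.0]
gripper_width: 91.0
gripper_force: 0.0
```

```bash
python3 - <<'E'
from h import *
import pickle
c=vision.camera_info("wrist");i=vision.grab_frame("wrist");s=state();print(s["time_s"],s["ee_pos"],s["ee_rot"])
cv2.imwrite("pics/w3.png",i[:,:,::-1]);pickle.dump(c,open("w3.pkl","wb"))
E
```

```text
7.7333 [ 483.74879908 -430.04742188  236.30700773] [1.79874691e+02 1.15286514e-01 1.02465125e+02]
```

View pics/w3.png

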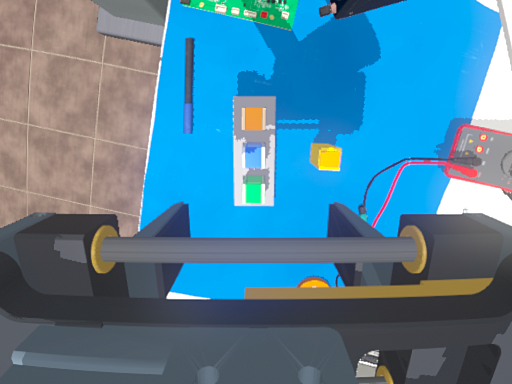

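The wrist view shows the rack at columns 234–275. Amber is at (254,119), blue at (255,155) and green at (254,190). The yellow decoy is at (327,157).

```bash
python3 - <<'E'
from h import *
import pickle
c=pickle.load(open("w3.pkl","rb"));i=cv2.imread("pics/w3.png")[:,:,::-1].copy()
for n,lo,hi,roi in[("amber",(8,150,120),(22,255,255),(236,100,36,38)),("blue",(110,120,100),(125,255,255),(236,138,36,34)),("green",(50,120,90),(80,255,255),(236,172,36,32))]:
    k=big(mask(i,lo,hi,roi))[0];w=onz(k[:,0],c,72)[:,:2].astype(np.float32)
    print(n,cv2.boundingRect(k),onz([cen(k)],c,72)[0][:2],cv2.minAreaRect(w))
m=mask(i,(0,0,80),(179,60,255),(228,90,52,118));m=cv2.morphologyEx(m,cv2.MORPH_CLOSE,np.ones((15,15)))
k=big(m)[0];print(cv2.boundingRect(k));L=[];R=[]
for v in range(102,200):
    u=np.where(m[v])[0];L.append([u[0]-.5,v]);R.append([u[-1]+.5,v])
P=[]
for e in(L,R):
    w=onz(e,c,28)[:,:2];p=np.polyfit(w[:,1],w[:,0],1);P.append(p);print("yaw",-np.degrees(np.arctan(p[0])),np.polyval(p,-362))
print("mid at -362",np.polyval(np.mean(P,0),-362), np.polyval(np.mean(P,0),-406))
print("top edge",onz([[254,96.5]],c,28),"bottom",onz([[254,205.5]],c,28))
E
```

```text
amber (246, 108, 16, 22) [ 464.27036286 -363.75211757] ((464.50665283203125, -363.9910583496094), (17.822078704833984, 24.242755889892578), 12.442304611206055)
blue (246, 143, 15, 10) [ 467.96789319 -398.57239268] ((470.6109924316406, -398.8792724609375), (10.540844917297363, 16.67377281188965), 88.50115203857422)
green (246, 177, 15, 26) [ 483.08010302 -452.35718953] ((482.3045654296875, -448.83380126953125), (17.760480880737305, 32.378013610839844), 12.47645092010498)
(233, 96, 43, 110)
yaw 11.856472021237916 435.5156657978252
yaw 12.405758092798516 492.27917066972475
mid at -362 463.897418233775 473.35542400017
top edge [[ 458.51092684 -336.22409134   28.        ]] bottom [[ 490.48037166 -482.84187889   28.        ]]
```

servo_tool --pt "0.343 -0.023 0 0 1" --pt "0.343 -0.023 0.2 0 1" --pt "0.343 -0.023 0.4 0 1" --pt "0.343 -0.023 0.6 0 1" --pt "0.343 -0.023 0.7 0 1" --pt "0.343 -0.023 0.7 0 1" --pt "0.343 -0.023 0.7 0 1" --pt "0.343 -0.023 0.7 0 1" --pt "0.343 -0.023 0.7 0 1"

```text
time_s: 8.48
ee_pos: [465.3, -366.8, 97.0]
ee_rot: [179.8, 0.3, 102.4]
force: [0.3, 0.0, -0.1]
gripper_width: 90.9
gripper_force: 0.0
```

```bash
python3 - <<'E'
from h import *
s=state();print(s["time_s"],s["ee_pos"],s["ee_rot"])
p=np.radians(s["ee_rot"][2]);d=np.array([464.4,-364])-s["ee_pos"][:2]
print(d@[np.cos(p),np.sin(p)]/200,d@[np.sin(p),-np.cos(p)]/200,(s["ee_pos"][2]-35)/200)
E
```

```text
8.4833 [ 465.31409302 -366.81031556   96.96459485] [179.78801475   0.25247367 102.35992692]
0.014704211533630688 -0.0014567609949103551 0.3098229742286922
```

servo_tool --pt "0.012 0 0.05 0 1" --pt "0.012 0 0.12 0 1" --pt "0.012 0 0.2 0 1" --pt "0.012 0 0.26 0 1" --pt "0.012 0 0.3 0 1" --pt "0.012 0 0.3 0 1" --pt "0.012 0 0.3 0 1" --pt "0.012 0 0.3 0 1" --pt "0.012 0 0.3 0 1"

```text
time_s: 9.23
ee_pos: [463.7, -363.9, 34.9]
ee_rot: [179.9, 0.1, 102.3]
force: [0.4, 1.0, -0.1]
gripper_width: 91.1
gripper_force: 0.0
```

```bash
python3 - <<'E'
from h import *
s=state();print(s["time_s"],s["ee_pos"],s["ee_rot"])
p=np.radians(s["ee_rot"][2]);d=np.array([464.4,-364])-s["ee_pos"][:2]
print(d@[np.cos(p),np.sin(p)]/200,d@[np.sin(p),-np.cos(p)]/200,(s["ee_pos"][2]-35)/200)
E
```

```text
9.2333 [ 463.73427027 -363.93596275   34.87020182] [1.79924495e+02 8.53876722e-02 1.02341133e+02]
-0.0010242254358568963 0.0031832975422456133 -0.0006489908866065264
```

servo_tool --pt "0 0.003 0 0 0.7" --pt "0 0.003 0 0 0.5" --pt "0 0.003 0 0 0.4" --pt "0 0.003 0 0 0.35" --pt "0 0.003 0 0 0.3" --pt "0 0.003 0 0 0.2" --pt "0 0.003 0 0 0.1" --pt "0 0.003 0 0 0" --pt "0 0.003 0 0 0" --pt "0 0.003 0 0 0" --pt "0 0.003 0 0 0" --pt "0 0.003 0 0 0" --force 20

```text
time_s: 10.23
ee_pos: [463.7, -363.3, 33.9]
ee_rot: [-180.0, -0.0, 102.3]
force: [-0.6, -0.1, -1.0]
gripper_width: 27.8
gripper_force: 20.0
```

servo_tool --pt "0 0 -0.02 0 0" --pt "0 0 -0.05 0 0" --pt "0 0 -0.08 0 0" --pt "0 0 -0.12 0 0" --pt "0 0 -0.16 0 0" --pt "0 0 -0.2 0 0" --pt "0 0 -0.26 0 0" --pt "0 0 -0.34 0 0" --pt "0 0 -0.44 0 0" --pt "0 0 -0.54 0 0" --pt "0 0 -0.66 0 0" --pt "0 0 -0.8 0 0" --pt "0 0 -0.9 0 0" --pt "0 0 -0.9 0 0" --pt "0 0 -0.9 0 0"

```text
time_s: 11.48
ee_pos: [464.1, -363.6, 215.4]
ee_rot: [179.9, 0.1, 102.3]
force: [-0.1, 1.0, -1.1]
gripper_width: 28.1
gripper_force: 20.0
```

```bash
python3 - <<'E'
from h import *
s=state();print(s["time_s"],s["ee_pos"],s["ee_rot"],s["gripper_width"],s["gripper_force"])
i=vision.grab_frame("wrist");j=vision.grab_frame("scene")
f=lambda a,x,y,w,h:cv2.resize(a[y:y+h,x:x+w],(400,300),interpolation=cv2.INTER_CUBIC)
cv2.imwrite("pics/lift.png",np.hstack([f(i,160,90,200,150),f(j,260,170,120,90)])[:,:,::-1])
E
```

```text
11.4833 [ 464.05136662 -363.60715723  215.41681228] [1.79885526e+02 1.35575514e-01 1.02344121e+02] 28.105788136138557 19.99682307243347
```

View pics/lift.png

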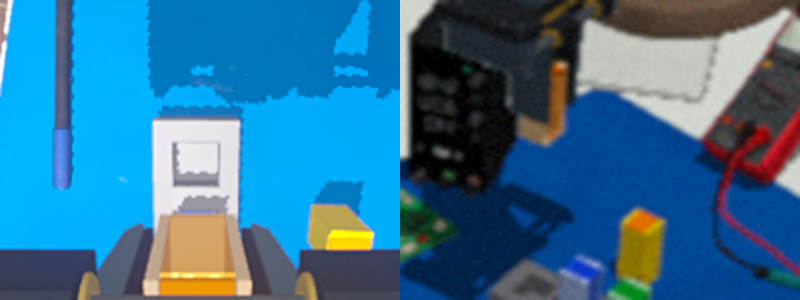

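The wrist crop shows the amber cell held between the fingers over an empty pocket. The scene crop shows it upright, with blue and green still in place. Carrying it high to the gate.

servo_tool --pt "0 0 -0.1 0 0" --pt "0 0 -0.25 0 0" --pt "0 0 -0.4 0 0" --pt "0 0 -0.55 0 0" --pt "0 0 -0.68 0 0" --pt "0.06 0 -0.75 0 0" --pt "0.16 0 -0.75 0 0" --pt "0.28 0 -0.75 0 0" --pt "0.4 0 -0.75 0 0" --pt "0.52 0 -0.75 0 0" --pt "0.64 0 -0.75 0 0" --pt "0.73 0 -0.75 0 0"

```text
time_s: 12.58
ee_pos: [431.4, -218.8, 362.2]
ee_rot: [-179.8, -0.2, 102.4]
force: [0.2, 0.3, -1.0]
gripper_width: 27.9
gripper_force: 20.0
```

servo_tool --pt "0.12 0 0 0 0" --pt "0.24 0 0 0 0" --pt "0.36 0 0 0 0" --pt "0.48 0 0 0 0" --pt "0.6 0 0 0 0" --pt "0.7 0 0 0 0" --pt "0.73 0 0 0 0" --pt "0.73 0 0 0 0"

```text
time_s: 13.25
ee_pos: [400.7, -77.2, 362.9]
ee_rot: [-179.9, -0.1, 102.5]
force: [-0.1, -0.5, -0.6]
gripper_width: 27.9
gripper_force: 20.0
```

servo_tool --pt "0.05 0.04 0 0.02 0" --pt "0.15 0.11 0 0.05 0" --pt "0.28 0.2 0 0.08 0" --pt "0.41 0.3 0 0.11 0" --pt "0.54 0.4 0 0.14 0" --pt "0.67 0.49 0 0.17 0" --pt "0.8 0.58 0 0.19 0" --pt "0.9 0.66 0 0.19 0" --pt "0.97 0.71 0 0.19 0" --pt "0.97 0.71 0 0.19 0" --pt "0.97 0.71 0 0.19 0" --pt "0.97 0.71 0 0.19 0"

```text
time_s: 14.25
ee_pos: [498.7, 140.5, 363.2]
ee_rot: [-179.9, 0.1, 85.2]
force: [-0.9, 0.6, -0.2]
gripper_width: 28.0
gripper_force: 20.0
```

```bash
cat >d.py <<'E'
from h import *
s=state();print(s["time_s"],s["ee_pos"],s["ee_rot"],s["gripper_width"],s["gripper_force"])
p=np.radians(s["ee_rot"][2]);d=np.array([502.7,144.5])-s["ee_pos"][:2]
print(d@[np.cos(p),np.sin(p)]/200,d@[np.sin(p),-np.cos(p)]/200,(s["ee_pos"][2]-98.5)/200)
E
python3 d.py
```

```text
14.25 [498.68989099 140.52204189 363.19492062] [-1.79923981e+02  7.76054573e-02  8.51869400e+01] 27.996182690647387 19.996791779994965
0.021501995001890085 0.01831098948296552 1.32347460311403
```

servo_tool --pt "0.021 0.018 0.05 0 0" --pt "0.021 0.018 0.15 0 0" --pt "0.021 0.018 0.28 0 0" --pt "0.021 0.018 0.42 0 0" --pt "0.021 0.018 0.56 0 0" --pt "0.021 0.018 0.7 0 0" --pt "0.021 0.018 0.82 0 0" --pt "0.021 0.018 0.9 0 0" --pt "0.021 0.018 0.94 0 0" --pt "0.021 0.018 0.94 0 0" --pt "0.021 0.018 0.94 0 0" --pt "0.021 0.018 0.94 0 0"

```text
time_s: 15.25
ee_pos: [503.4, 145.6, 177.2]
ee_rot: [179.9, -0.1, 85.2]
force: [-0.6, 0.3, -1.0]
gripper_width: 28.0
gripper_force: 20.0
```

```bash
python3 d.py; python3 - <<'E'
from h import *
c=vision.camera_info("wrist");i=vision.grab_frame("wrist");s=state()
k=big(mask(i,(8,150,100),(22,255,255),(200,150,110,120)))[0]
f=lambda a,x,y,w,h:cv2.resize(a[y:y+h,x:x+w],(400,300),interpolation=cv2.INTER_CUBIC)
j=vision.grab_frame("scene")
cv2.imwrite("pics/pre.png",np.hstack([f(i,160,100,200,150),f(j,160,125,120,90)])[:,:,::-1])
print(cv2.boundingRect(k),onz([cen(k)],c,s["ee_pos"][2]+37),s["ee_pos"])
E
```

```text
15.25 [503.38572389 145.62545771 177.22468475] [ 1.79851426e+02 -5.55481190e-02  8.52191451e+01] 28.043126128076864 19.996857941150665
-0.005893467702843842 -0.0029476848879678003 0.39362342372599884
(240, 198, 38, 40) [[505.79323455 163.87725211 214.35461507]] [503.43762686 145.72862885 177.35461507]
```

View pics/pre.png

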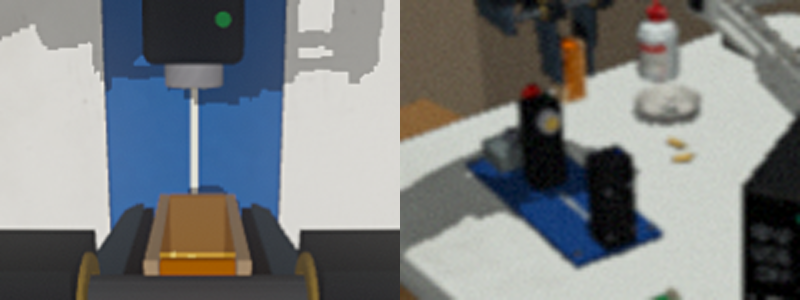

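The cell hangs above the white beam line between the heads and is square to it. Lowering now.

servo_tool --pt "-0.005 -0.003 0.03 0 0" --pt "-0.005 -0.003 0.08 0 0" --pt "-0.005 -0.003 0.14 0 0" --pt "-0.005 -0.003 0.2 0 0" --pt "-0.005 -0.003 0.26 0 0" --pt "-0.005 -0.003 0.31 0 0" --pt "-0.005 -0.003 0.35 0 0" --pt "-0.005 -0.003 0.38 0 0" --pt "-0.005 -0.003 0.393 0 0" --pt "-0.005 -0.003 0.393 0 0" --pt "-0.005 -0.003 0.393 0 0" --pt "-0.005 -0.003 0.393 0 0" --pt "-0.005 -0.003 0.393 0 0" --pt "-0.005 -0.003 0.393 0 0"

```text
time_s: 16.52
ee_pos: [502.1, 144.8, 97.8]
ee_rot: [179.9, -0.0, 85.2]
force: [0.1, -0.2, -1.8]
gripper_width: 28.1
gripper_force: 20.0
```

```bash
python3 d.py; python3 - <<'E'
from h import *
i=vision.grab_frame("wrist");j=vision.grab_frame("scene")
f=lambda a,x,y,w,h:cv2.resize(a[y:y+h,x:x+w],(400,300),interpolation=cv2.INTER_CUBIC)
cv2.imwrite("pics/fin.png",np.hstack([f(i,160,100,200,150),f(j,160,125,120,90)])[:,:,::-1])
E
```

```text
16.5167 [502.08217784 144.79758427  97.80249664] [ 1.79944165e+02 -2.38739443e-02  8.52438604e+01] 28.074230711494906 19.99678462743759
-0.001226664275722828 0.003201844836643013 -0.003487516777848896
```

View pics/fin.png

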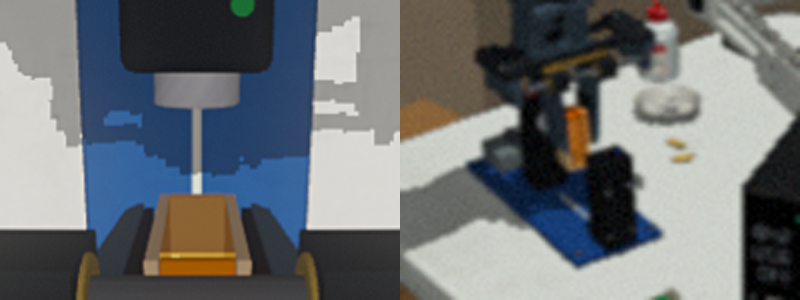

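The cell sits centred on the emitter lens axis (both at crop column 197), clear of both heads, and the pose error is under 1 mm. Handing in.

```bash
python3 -c "
from workcell import job_done
print(job_done())"
```

```text
the job is handed in; nothing more can be done
None
```

I pushed the lever fully over to its stop and handed in with the amber cell held by its frosted faces, centred and square in the beam to within about 1 mm by the arm's own reading; no verdict came back.

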